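Dispense the knobbed weight from the tipping carousel

ROBOT

A 6-joint arm with a two-finger parallel gripper is mounted at the origin on the work surface. World frame = base frame: x ahead of the robot, y to its left, z up, the work surface at z = 0. Lengths are in m, angles in rad, forces in N, time in s.
With the tool pointing down it reaches from about 0.35 to 0.85 m from the base axis. Payload 8.1 kg.
Tool frame: the origin (TCP) lies between the finger pads; the fingertips stand 11 mm ahead of it and the grasp point (between the pads) lies 8 mm behind it (robot.tips_ahead is the distance from the TCP to the fingertips, in m); z points along the fingers, y is the line along which they close (so a half turn about z gives the same grasp; the last joint's range is limited). The gripper opens to 93 mm and grips with 3 to 60 N. Pads are 15 mm wide; open, the fingers measure 128 mm over their backs; the gripper's body (75 mm by 188 mm) begins 65 mm behind the grasp point.
Start: joints at [-1.359, 0.13, 1.488, -0, 1.523, -0.085], TCP at [0.175, -0.574, 0.195] pointing down, gripper open.
Joint ranges: [-2.96, 2.96], [-0.89, 2.26], [0.02, 2.5], [-1.34, 4.48], [0, 2.73], [-2.66, 2.66]. Speed limits (rad/s): [2.39, 2.39, 2.79, 3.14, 3.14, 3.14].

INTERFACE

Orientations are given as a rotation vector (axis times angle).
In Python, from plant import robot gives the robot as it stands. The module is installed in compiled form; this text tells all that it offers.
- The arm moves only by the tool move_arm, never from a script. Its argument "deltas" is one flat list of numbers, 7 for each row, row after row: the shift along the tool's x, y, z in m, then the turn, a rotation vector about the tool's x, y, z in rad, then the opening, from 0 (shut) to 1 (fully open). A call has 1 to 12 rows; each row is the pose to reach, as a shift and turn from the pose commanded when the call began, along the tool's axes at that moment; what a row does not reach only later rows make up. A row lasts 1/8 s, in which the tool goes at most 62.5 mm and 10.7 degrees, less where a joint would pass 70% of its speed; a pose out of reach is approached as far as the arm can. A call with a gripper value outside its range is refused whole. The fingers move at their own pace and stop on an object; "squeeze" is the grip in N (left out, the last holds). Time passes only in rows, so rows that repeat a pose let the fingers close. It gives the time, the measured TCP pose, the force, the opening and the grip force at its end, in the units of the state.
- robot.read_state(): the state, without advancing time (a new reading comes with each control period).
- robot.read_camera(name): name is "scene" or "top" or "wrist"; returns (picture, depth): 420x560x3 uint8, red, green, blue; 420x560 float32, m along the optical axis (not along the pixel's ray), 0 where there is no reading.
- robot.camera_model(name): a dict with "K" (3x3 intrinsics, pixels), "R" (3x3) and "t" (3): a world point X has camera coordinates R X + t; the wrist camera has in their place "tool_from_camera" (4x4, takes a point from camera to tool coordinates, whose origin is the TCP and whose axes are the flange's). Camera axes: x right, y down, z forward; pixel columns grow to the right and rows downward; lengths in m; the calibration is good to about 2 mm. A picture is of the moment at which its call begins: read the wrist's pose just before it. camera_model takes no time and is no camera call.
- robot.close_job(): hands the job in; it is judged then, once.
Trained networks look in the newest picture that a camera, given by its name, has taken for a name from the list of things; names that differ only in an ending like _2 or _b are one class to them, and where a whole thing is asked for, a point or a joint stands for the part that bears it (a point fixed in the world has none). Each returns a list of dicts, best first, with "confidence" (0 to 1); they miss things now and then, are a little off and sometimes report something else, mostly with a low value. They report only what shows in the picture. A call takes as long as a camera call. They do not tell look-alikes from the thing itself.
- robot.recognise(camera, label): "uv" ([column, row] in pixels, amid what is visible of it).
The state is a dict: "t": time; "q": joint angles; "dq": joint speeds; "joint_torque": joint torques, N m; "tool_pos": TCP position; "orientation": TCP orientation; "force": force on the tool from outside, world axes, zero at the start; "wrist_torque": the same for the moment, N m; "opening": finger opening in m; "gripper_force": force on a finger pad.
Only numpy, scipy, OpenCV 4.12 (cv2) and the standard library are available. Lean on these libraries where they do the work, as an engineer would, in place of code of your own. Each camera call takes 0.05 s, during which the arm holds its last target. There are 200 camera calls.

TASK

Get the brass paper weight with the knob on top out of the carousel and into the white tray, without handling the weights: turn the carousel's rotor by its black knob until that weight's channel is squarely at the shut spout, then slide the thumb latch sideways so that the spring-loaded gate drops open, then lift the carousel's handle to tip it until the weight slides out into the tray. Lower the carousel level again and let go; the other weights stay in their channels and the jar, the cup and the tape roll beside the carousel are left where they stand.

Things in the scene. Friction and masses are not known exactly. Their poses are not given: they have to be found in the camera images.
- stand: Grey stand of a tipping carousel, fixed to the table: base plate 370 x 180 x 12 mm, two side uprights 145 mm high with the cradle's pivots. Origin on the table, under the rotor's axis. Carousel level: its y points level from the rotor's axis to the spout, its -y to the handle, its x runs along the tipping axis (which lies at y = 40 mm, z = 125 mm).
- cradle (a joint): Tip of the cradle (aluminium dish with a round fence, 290 mm across, its top 196 mm above the table; holds rotor, spout, latch and handle) about the tipping axis: 0 level, grows as the handle is lifted and the spout goes down, stop at 0.65 rad. Its weight and a spring bring it back to 0; lifting the handle takes up to about 8 N. Weights begin to slide at 0.23 to 0.35 rad.
- handle (a point): Middle of the handle: round black bar 14 mm thick, 120 mm long, parallel to the stand's x, 200 mm from the rotor's axis on the side away from the spout, 160 mm above the table when level; 50 mm clear of the fence, nothing below it. It moves with the cradle on a circle of 243 mm about the tipping axis. Axes as the cradle's (the stand's when level).
- rotor (a joint): Turn of the rotor in the cradle, rad, anticlockwise seen from above; turns both ways (-6.5 to 6.5) with 0.2 N m of friction and stays where it is left. White disc 264 mm across with solid grey wedges between five channels. At 0 and at each 1.2566 rad a channel is square with the spout.
- channel0 (a point): Middle of the floor of the rotor's channel that starts empty, 90 mm from the axis; it is at the spout when joint rotor is 0. Five alike straight channels, 72 degrees apart, 66 mm wide, 45 mm deep, open at the top and rim, run from 50 to 132 mm from the axis; each of the other four holds a brass weight, near its middle. Floors slick, 146 mm above the table when level.
- knob (a point): Centre of the black square knob on the rotor's axis, by which the rotor is turned: 36 x 36 x 36 mm, its centre 221 mm above the table when level, its underside 12 mm above the hub (100 mm across). Its axes turn with the rotor; its flat sides face along its x and y.
- spout (a point): Middle of the spout's sill, at the height of the channel floors, 144 mm from the rotor's axis: a gap 74 mm wide in the fence, closed by the gate. Axes as the cradle's: y out of the spout, x along the gate, z up.
- gate (a joint): Spring-loaded steel cover of the spout, 70 mm wide, 56 mm high, hinged along its lower edge: 0 shut (upright), 1.5 rad open, lying outwards as a lip of the spout. It springs open by itself once the latch frees it and stays open.
- latch (a joint): Thumb latch over the gate's upper edge: slides 28 mm sideways towards the stand's -x, 0 locked, 0.028 fully open; it frees the gate at about 15 mm. Friction 2 N; it stays where it is left.
- latch_tab (a point): Middle of the latch's upright black thumb tab, 12 mm (along the stand's x) x 20 mm x 34 mm high; locked and level it is at x = -60 mm, y = 148 mm, z = 222 mm in the stand's frame, free all round from 17 mm below this point to 17 mm above. It moves with the latch and cradle.
- knobbed_weight: The wanted weight: turned brass paper weight with a round foot 52 mm across and 20 mm high, a thin neck and a small round knob 26 mm across on top; 62 mm high in all, about 0.3 kg. Origin at the centre of its underside. The only weight that has a knob and stands above the channel walls.
- dome_weight: Brass dome 54 mm across, 29 mm high, in another channel. Origin at the centre of its underside.
- block_weight: Brass block 40 x 40 x 28 mm, in another channel. Origin at the centre of its underside.
- ring_weight: Brass ring 56 mm across with a hole of 24 mm, 26 mm high, in another channel. Origin at the centre of its underside.
- tray: White open tray with a grey liner, 220 (x) x 250 (y) x 45 mm, walls 5 mm, fixed to the table under and beyond the spout. Origin at the centre of its underside, axes as the stand's.
- paste_jar: bystander: closed jar 68 mm across, 85 mm high. Origin at its underside's centre.
- water_cup: bystander: paper cup 72 mm across, 100 mm high. Origin at its underside's centre.
- tape_roll: bystander: roll of brown tape lying flat, 100 mm across, 30 mm high. Origin at its underside's centre.
Not all that is in view belongs to the job. What is shaped like the block_weight but red is not meant. What is shaped like the ring_weight but pink is not meant.

How it is judged:
On the way, in this order (a step that is already met when the one before it is completed fails the run):
1. the knobbed weight's channel is at the spout (weight within 25 mm of the spout's middle line), with the gate still shut and the carousel level (x of knobbed_weight in the frame of spout between -0.025 and 0.025 m and y of knobbed_weight in the frame of spout above -0.085 m and value of joint gate below 0.15 rad and value of joint cradle below 0.08 rad), for 0.2 s.
2. the latch is slid and the gate is open, the weight still in the carousel (value of joint latch above 0.01 m and value of joint gate above 1.2 rad and horizontal distance between knobbed_weight and knob below 0.125 m and height (world z) of knobbed_weight above 0.12 m), for 0.2 s.
3. the carousel is tipped (over 0.2 rad) and the weight has left through the spout, over or in the tray (value of joint cradle above 0.2 rad and y of knobbed_weight in the frame of spout above 0.005 m and height (world z) of knobbed_weight below 0.12 m).
At the end, for the whole second after the job is handed in: The knobbed weight lies at rest in the tray (within its walls, any way up), the carousel is level (cradle below 0.05 rad), and the other three weights are in the rotor's channels (x of knobbed_weight in the frame of tray between -0.105 and 0.105 m and y of knobbed_weight in the frame of tray between -0.12 and 0.12 m and z of knobbed_weight in the frame of tray below 0.07 m and linear speed of knobbed_weight below 0.02 m/s and value of joint cradle below 0.05 rad and horizontal distance between each of dome_weight, block_weight, ring_weight and knob below 0.125 m and height (world z) of each of dome_weight, block_weight, ring_weight above 0.12 m); the robot touches nothing.
It fails at once if the fingers touch a weight with more than 1 N (contact force between the fingers and knobbed_weight above 1 N or contact force between the fingers and dome_weight above 1 N or contact force between the fingers and block_weight above 1 N or contact force between the fingers and ring_weight above 1 N).
It fails at once if another weight leaves the carousel (height (world z) of any of dome_weight, block_weight, ring_weight below 0.06 m).
It fails at once if a bystander is shifted by more than 40 mm (distance of any of paste_jar, water_cup, tape_roll from where it was at the start of the episode above 0.04 m).
It also fails if it takes over 72 s, if anything falls off the work surface, if the arm or the gripper's body presses on something with over 40 N, if the wrist force passes 120 N, or if a joint passes its speed limit or range.

## Working session

There is one attempt and no reset: what is moved stays moved. The work goes in short steps, Python scripts to look and compute and a tool call to move; the robot and the scene stay as the last step left them, time stands still between calls to the robot, and variables do not carry over. Pictures are saved under pics/ and viewed, at most 10 in all, crops included, and the job is handed in when it is done.

Besides the shell and the picture viewer there is one more tool, called in YAML: its name, and indented under it one key for each argument. move_arm: Moves the arm, as the interface text tells. Its arguments: {"type":"object","properties":{"deltas":{"type":"array","items":{"type":"number"}},"squeeze":{"type":"number"}},"required":["deltas"]}

```bash
mkdir -p pics
cat > h.py <<'E'
import numpy as np, cv2
from plant import robot
from scipy.spatial.transform import Rotation as Ro
def snap(c,name=None):
    p,d=robot.read_camera(c)
    if name: cv2.imwrite('pics/'+name,p[:,:,::-1])
    return p,d
def cloud(c,d):
    m=robot.camera_model(c);K=np.array(m['K']);R=np.array(m['R']);t=np.array(m['t'])
    v,u=np.indices(d.shape);P=np.stack([(u-K[0,2])/K[0,0]*d,(v-K[1,2])/K[1,1]*d,d],-1)
    return (P-t)@R
def proj(c,X):
    m=robot.camera_model(c);q=np.array(m['R'])@X+np.array(m['t']);q=np.array(m['K'])@q;return q[:2]/q[2]
E
python3 - <<'E'
from h import *
s=robot.read_state();print(s['t'],s['tool_pos'],s['orientation'])
for c in ['top','scene']:
    p,d=snap(c,c+'0.png');C=cloud(c,d);np.save(c+'0.npy',C)
    for l in ['knob','handle','latch_tab','spout','tray','knobbed_weight','dome_weight','block_weight','ring_weight','paste_jar','water_cup','tape_roll']:
        for r in robot.recognise(c,l)[:2]:
            u,v=np.round(r['uv']).astype(int);print(c,l,u,v,round(r['confidence'],2),C[v,u].round(3))
E
```

```text
0.0 [ 0.17534634 -0.57315994  0.19389153] [-3.10525504e+00 -4.64188389e-01  2.52216390e-04]
top knob 330 230 0.79 [ 0.497 -0.149  0.237]
top handle 329 229 0.96 [ 0.499 -0.147  0.237]
top handle 354 255 0.19 [ 0.45  -0.209  0.17 ]
top latch_tab 253 246 0.44 [0.464 0.01  0.231]
top spout 325 229 0.66 [ 0.499 -0.139  0.236]
top spout 310 264 0.29 [ 0.43  -0.112  0.175]
top tray 216 228 0.9 [0.532 0.13  0.   ]
top knobbed_weight 254 243 0.71 [0.469 0.008 0.235]
top knobbed_weight 361 210 0.61 [ 0.546 -0.223  0.197]
top dome_weight 354 256 0.79 [ 0.448 -0.209  0.171]
top block_weight 371 324 0.72 [ 0.288 -0.272  0.027]
top block_weight 310 266 0.67 [ 0.425 -0.112  0.172]
top ring_weight 378 138 0.78 [ 0.784 -0.313  0.009]
top ring_weight 315 187 0.71 [ 0.609 -0.126  0.153]
top paste_jar 397 173 0.79 [ 0.662 -0.339  0.084]
top paste_jar 255 244 0.23 [0.467 0.005 0.235]
top water_cup 317 137 0.58 [ 0.783 -0.144  0.017]
top water_cup 327 230 0.35 [ 0.497 -0.143  0.236]
top tape_roll 252 138 0.71 [ 0.787  0.037 -0.001]
top tape_roll 325 229 0.63 [ 0.499 -0.139  0.236]
scene knob 277 176 0.67
[... 290 characters left out ...]
[0.53  0.116 0.004]
scene tray 331 193 0.52 [0.477 0.006 0.206]
scene knobbed_weight 238 162 0.68 [ 0.565 -0.219  0.194]
scene knobbed_weight 331 192 0.29 [0.476 0.005 0.207]
scene dome_weight 276 182 0.66 [ 0.535 -0.109  0.19 ]
scene block_weight 380 242 0.61 [0.36  0.07  0.025]
scene block_weight 310 166 0.42 [ 0.425 -0.123  0.172]
scene ring_weight 157 232 0.74 [ 0.773 -0.319  0.008]
scene ring_weight 244 196 0.63 [ 0.598 -0.148  0.156]
scene paste_jar 185 197 0.72 [ 0.676 -0.325  0.071]
scene paste_jar 333 193 0.26 [0.475 0.01  0.208]
scene water_cup 190 257 0.73 [ 0.751 -0.162  0.043]
scene water_cup 314 167 0.47 [ 0.421 -0.114  0.173]
scene tape_roll 231 314 0.94 [ 0.744 -0.001 -0.001]
```

Run:
```python
import cv2
a=cv2.imread('pics/top0.png');b=cv2.imread('pics/scene0.png')
cv2.imwrite('pics/topc.png',cv2.resize(a[110:350,180:430],None,fx=2.4,fy=2.4,interpolation=cv2.INTER_CUBIC))
```

```text
(no output)
```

View pics/topc.png

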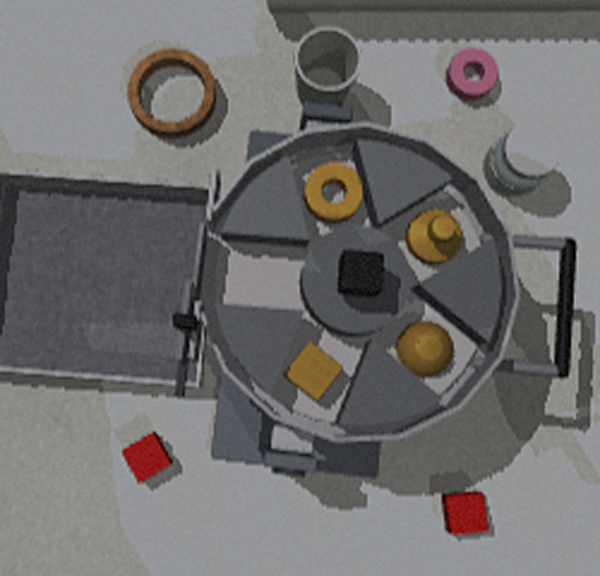

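View pics/scene0.png

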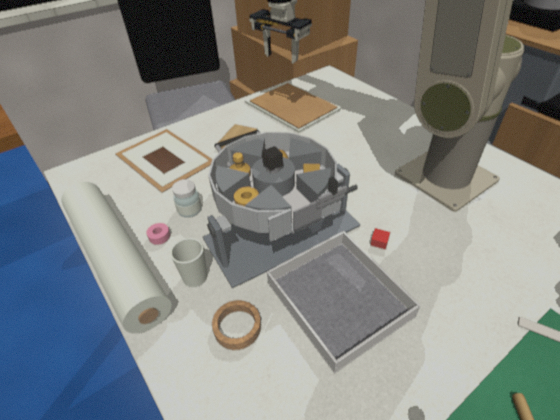

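The crop shows the knobbed weight at crop (437,235), which is (362,208) in the full picture. It is the only brass piece with a knob. The red blocks at crop (148,457) and (466,512) and the pink ring at (472,72) are decoys. The ring is at (333,192), the dome at (425,348), the block at (315,371), and the empty channel is at the spout on the left. The handle is on the right at (567,305) and the latch tab at (185,321). The knobbed weight's channel is 144° anticlockwise away from the spout. Next I fit the frame.

Run:
```python
from h import *
from scipy.optimize import least_squares
for c in ['top','scene']:
    C=np.load(c+'0.npy');x,y,z=C[...,0],C[...,1],C[...,2]
    k=np.hypot(x-.495,y+.147)<.035
    K=C[k&(z>.23)&(z<.246)];r=cv2.minAreaRect(K[:,:2].astype(np.float32));print(c,'knob',len(K),np.median(K,0).round(4),[np.round(q,4) for q in r])
    f=(z>.186)&(z<.206)&(abs(np.hypot(x-.495,y+.147)-.145)<.02)
    F=C[f];s=least_squares(lambda p:np.hypot(F[:,0]-p[0],F[:,1]-p[1])-p[2],[.495,-.147,.145],loss='soft_l1',f_scale=.003);print('fence',len(F),s.x.round(4),np.median(F[:,2]))
    g=(y<-.30)&(y>-.40)&(x>.35)&(x<.6)&(z>.14)&(z<.18)
    G=C[g]
    if len(G)>20:
        h=G[G[:,1]<np.percentile(G[:,1],50)-0.0];print('handle',len(G),cv2.minAreaRect(G[:,:2].astype(np.float32)),np.median(G,0))
        a=cv2.fitLine(h[:,:2].astype(np.float32),cv2.DIST_HUBER,0,.01,.01).ravel();print(a,h.min(0),h.max(0))
    L=C[(np.hypot(x-.465,y-.008)<.035)&(z>.21)&(z<.245)];print('latch',len(L),np.median(L,0),cv2.minAreaRect(L[:,:2].astype(np.float32)))
    w=C[(np.hypot(x-.549,y+.223)<.04)&(z>.2)&(z<.215)];print('wknob',len(w),np.median(w,0))
    T=C[(y>.03)&(y<.32)&(x>.38)&(x<.7)&(z>.038)&(z<.052)]
    print('tray',len(T),cv2.minAreaRect(T[:,:2].astype(np.float32)) if len(T) else 0)
```

```text
top knob 286 [ 0.5112 -0.1498  0.2373] [array([ 0.5112, -0.151 ]), array([0.0359, 0.0352]), np.float64(86.8251)]
fence 2033 [ 0.503  -0.1449  0.1389] 0.19163898163321466
handle 575 ((0.49190378189086914, -0.33064794540405273), (0.05618954077363014, 0.13375794887542725), 87.51068878173828) [ 0.49118751 -0.34405597  0.16228362]
[ 0.99846834 -0.05532646  0.50343126 -0.3502693 ] [ 0.42673448 -0.36098661  0.15471627] [ 0.55611576 -0.34406519  0.1696794 ]
latch 65 [0.46733218 0.00130039 0.23524548] ((0.4678250849246979, 0.0022282451391220093), (0.011952133849263191, 0.01961655728518963), 0.051404956728219986)
wknob 89 [ 0.55618566 -0.22795898  0.20434358]
tray 530 ((0.5363365411758423, 0.1326519250869751), (0.21817393600940704, 0.21995413303375244), 85.77455139160156)
scene knob 169 [ 0.5126 -0.1461  0.2374] [array([ 0.5121, -0.1517]), array([0.0363, 0.0339]), np.float64(83.459)]
fence 1930 [ 0.5034 -0.1434  0.1426] 0.1909822353603619
handle 228 ((0.4924692213535309, -0.34556305408477783), (0.028655029833316803, 0.13249196112155914), 89.62439727783203) [ 0.50840992 -0.34780465  0.16334006]
[ 0.99942344 -0.03395182  0.5274832  -0.3516489 ] [ 0.44445671 -0.36015522  0.1504714 ] [ 0.55601799 -0.34785447  0.16746671]
latch 129 [0.47422535 0.0058501  0.22643458] ((0.47055143117904663, 0.00243355892598629), (0.02279738336801529, 0.012992795556783676), 88.64051055908203)
wknob 59 [ 0.5597993  -0.22646094  0.20471258]
tray 967 ((0.5377860069274902, 0.13126720488071442), (0.21820946037769318, 0.22170056402683258), 85.78802490234375)
```

```bash
cat >> h.py <<'E'
def down(yaw): # tool z down, tool y along world angle yaw
    y=np.array([np.cos(yaw),np.sin(yaw),0]);z=np.array([0,0,-1.]);return np.stack([np.cross(y,z),y,z],1)
def plan(pos,R):
    s=robot.read_state();R0=Ro.from_rotvec(s['orientation']).as_matrix();p0=np.array(s['tool_pos'])
    rv=Ro.from_matrix(R0.T@R).as_rotvec()
    print('shift',(R0.T@(np.array(pos)-p0)).round(4),'turn',rv.round(4),'q',np.round(s['q'],3),'t',round(s['t'],2),'F',np.round(s['force'],1))
KN=np.array([.5115,-.1513]);PSI=np.radians(-5.2)
def W(x,y,z): c,s=np.cos(PSI),np.sin(PSI);return np.array([KN[0]+c*x-s*y,KN[1]+s*x+c*y,z])
E
python3 - <<'E'
from h import *
s=robot.read_state();R0=Ro.from_rotvec(s['orientation']).as_matrix();print(R0.round(3),np.degrees(np.arctan2(R0[1,1],R0[0,1])))
print(robot.camera_model('wrist'))
for n in range(4): plan([*KN,.33],down(PSI+n*np.pi/2))
E
```

```text
[[ 0.956  0.292  0.   ]
 [ 0.292 -0.956 -0.   ]
 [ 0.     0.    -1.   ]] -72.9957743371195
{'K': array([[321.54666566,   0.        , 283.7850961 ],
       [  0.        , 321.54666566, 204.17656783],
       [  0.        ,   0.        ,   1.        ]]), 'tool_from_camera': array([[ 5.98442489e-04, -9.57052197e-01, -2.89915045e-01,
         8.04849873e-02],
       [ 9.99999467e-01,  8.16769470e-04, -6.32077741e-04,
         4.67647228e-04],
       [ 8.41725149e-04, -2.89914512e-01,  9.57052176e-01,
        -1.90258079e-01],
       [ 0.00000000e+00,  0.00000000e+00,  0.00000000e+00,
         1.00000000e+00]])}
shift [ 0.4449 -0.3057 -0.135 ] turn [ 0.      0.     -1.1833] q [-1.359  0.13   1.488  0.     1.523 -0.085] t 1.3 F [ 0.4 -0.1 -0.6]
shift [ 0.4449 -0.3057 -0.135 ] turn [ 0.      0.     -2.7541] q [-1.359  0.13   1.488  0.     1.523 -0.085] t 1.3 F [ 0.4 -0.1 -0.6]
shift [ 0.4449 -0.3057 -0.135 ] turn [ 0.     -0.      1.9583] q [-1.359  0.13   1.488  0.     1.523 -0.085] t 1.3 F [ 0.4 -0.1 -0.6]
shift [ 0.4449 -0.3057 -0.135 ] turn [ 0.     -0.      0.3875] q [-1.359  0.13   1.488  0.     1.523 -0.085] t 1.3 F [ 0.4 -0.1 -0.6]
```

move_arm:
  deltas: [0.02, 0, -0.06, 0, 0, 0, 1, 0.07, -0.03, -0.11, 0, 0, 0.1, 1, 0.445, -0.306, -0.135, 0, 0, 0.387, 1, 0.445, -0.306, -0.135, 0, 0, 0.387, 1, 0.445, -0.306, -0.135, 0, 0, 0.387, 1, 0.445, -0.306, -0.135, 0, 0, 0.387, 1, 0.445, -0.306, -0.135, 0, 0, 0.387, 1, 0.445, -0.306, -0.135, 0, 0, 0.387, 1, 0.445, -0.306, -0.135, 0, 0, 0.387, 1, 0.445, -0.306, -0.135, 0, 0, 0.387, 1, 0.445, -0.306, -0.135, 0, 0, 0.387, 1, 0.445, -0.306, -0.135, 0, 0, 0.387, 1]

```text
t: 2.8
tool_pos: [0.5113, -0.1513, 0.3298]
orientation: [3.138, -0.141, -0.001]
force: [0.6, -0.3, 0.5]
opening: 0.0932
gripper_force: 0.0
```

```bash
cat >> h.py <<'E'
def wcloud(d):
    s=robot.read_state();m=robot.camera_model('wrist');K=m['K'];T=m['tool_from_camera']
    v,u=np.indices(d.shape);P=np.stack([(u-K[0,2])/K[0,0]*d,(v-K[1,2])/K[1,1]*d,d],-1)
    P=P@T[:3,:3].T+T[:3,3];return P@Ro.from_rotvec(s['orientation']).as_matrix().T+np.array(s['tool_pos'])
E
python3 - <<'E'
from h import *
p,d=snap('wrist','w1.png');C=wcloud(d);np.save('w1.npy',C);x,y,z=C[...,0],C[...,1],C[...,2]
K=C[(np.hypot(x-.5115,y+.1513)<.035)&(z>.232)&(z<.246)];print(len(K),np.median(K,0),cv2.minAreaRect(K[:,:2].astype(np.float32)))
plan([*KN,.223],down(PSI-np.pi/2))
E
```

```text
1512 [ 0.5138044  -0.15320086  0.23947608] ((0.5122388601303101, -0.1530374139547348), (0.035636790096759796, 0.036478690803050995), 86.00145721435547)
shift [ 0.0004 -0.0005  0.1068] turn [ 0.0003  0.0004 -0.0001] q [-0.385 -0.066  1.446 -0.     1.762  1.277] t 2.85 F [-0.2  0.6  0.4]
```

View pics/w1.png

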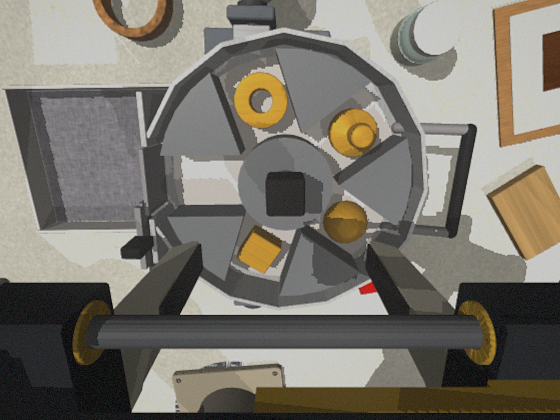

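The wrist view shows the black knob centred at (286,194), the knobbed weight at (358,134), the empty channel at the spout (205,180), the latch tab at (137,247) and the handle bar at (462,180). I check the frame angle against the latch and handle, and lower meanwhile.

Run:
```python
from h import *
C=np.load('w1.npy');x,y,z=C[...,0],C[...,1],C[...,2]
L=C[(np.hypot(x-.465,y-.002)<.035)&(z>.232)&(z<.246)];print('latch top',len(L),L.mean(0),cv2.minAreaRect(L[:,:2].astype(np.float32)))
H=C[(y<-.33)&(y>-.38)&(x>.4)&(x<.6)&(z>.158)&(z<.175)];print('handle',len(H),np.median(H,0),cv2.minAreaRect(H[:,:2].astype(np.float32)))
for n,a in [('latch',(-.06,.148,.239)),('handle',(0,-.2,.167))]: print(n,W(*a))
```

```text
latch top 281 [ 0.47052003 -0.00093476  0.23694417] ((0.46975505352020264, -4.036352038383484e-05), (0.01966444030404091, 0.012175256386399269), 83.26091003417969)
handle 1832 [ 0.50186504 -0.34842808  0.16560373] ((0.49051815271377563, -0.3461553156375885), (0.034195560961961746, 0.13376036286354065), 89.10161590576172)
latch [0.46516056 0.00152885 0.239     ]
handle [ 0.49337348 -0.35047688  0.167     ]
```

move_arm:
  deltas: [0, 0.001, 0.055, 0, 0, 0, 1, 0, 0.001, 0.106, 0, 0, 0, 1, 0, 0.001, 0.106, 0, 0, 0, 1, 0, 0.001, 0.106, 0, 0, 0, 0, 0, 0.001, 0.106, 0, 0, 0, 0, 0, 0.001, 0.106, 0, 0, 0, 0, 0, 0.001, 0.106, 0, 0, 0, 0, 0, 0.001, 0.106, 0, 0, 0, 0]
  squeeze: 30

```text
t: 3.85
tool_pos: [0.5116, -0.152, 0.2242]
orientation: [3.138, -0.141, 0.001]
force: [-0.2, 0.9, -0.5]
opening: 0.0478
gripper_force: 0.0
```

move_arm:
  deltas: [0, 0, 0, 0, 0, 0, 0, 0, 0, 0, 0, 0, 0, 0, 0, 0, 0, 0, 0, 0, 0, 0, 0, 0, 0, 0, -0.05, 0, 0, 0, 0, 0, 0, -0.18, 0, 0, 0, 0, 0, 0, -0.34, 0, 0, 0, 0, 0, 0, -0.5, 0, 0, 0, 0, 0, 0, -0.66, 0, 0, 0, 0, 0, 0, -0.82, 0, 0, 0, 0, 0, 0, -0.98, 0, 0, 0, 0, 0, 0, -1.14, 0, 0, 0, 0, 0, 0, -1.257, 0]

```text
t: 5.35
tool_pos: [0.5114, -0.152, 0.2239]
orientation: [-2.618, -1.736, 0.0]
force: [-0.5, -0.6, 0.2]
opening: 0.0006
gripper_force: 0.0
```

Run:
```python
from h import *
plan([.5116,-.152,.224],down(PSI-np.pi/2+2.5133)); snap('top','t2.png')
```

```text
shift [ 0.0001  0.0001 -0.0001] turn [-1.0000e-04 -1.0000e-04 -1.2512e+00] q [-0.385 -0.06   1.631  0.     1.571  0.014] t 5.35 F [-0.5 -0.6  0.2]
```

Run:
```python
from h import *
p,d=snap('scene');q,d2=snap('wrist')
a=cv2.resize(p[110:290,170:410],(640,480))[:,:,::-1]
cv2.imwrite('pics/s3.png',a);cv2.imwrite('pics/w3.png',q[:,:,::-1])
```

```text
(no output)
```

View pics/s3.png

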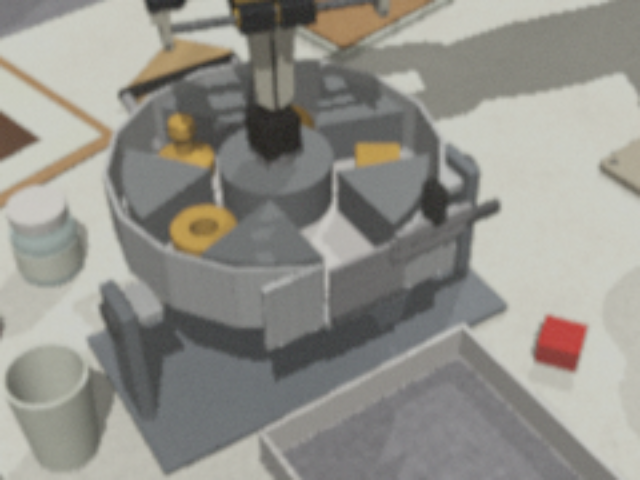

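View pics/w3.png

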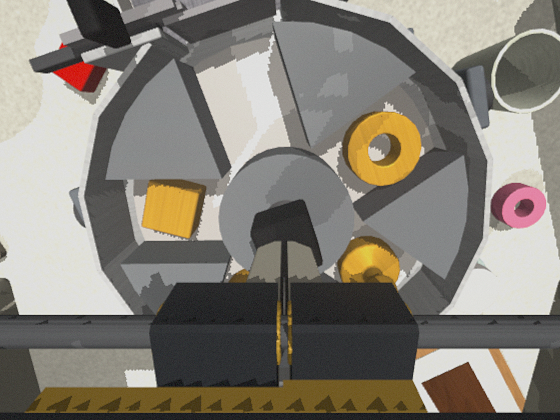

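The scene picture shows the fingers shut at (270,70) with their ends at the top or back edge of the knob (275,130). The rotor has not turned, so the grasp missed. I locate the actual fingertips in the depth data.

Run:
```python
from h import *
s=robot.read_state();R=Ro.from_rotvec(s['orientation']).as_matrix();t=np.array(s['tool_pos']);print(t,s['force'],s['wrist_torque'],s['opening'])
print('proj tip scene crop',(proj('scene',t+R@[0,0,.011])-[170,110])*[640/240,480/180], 'knob top',(proj('scene',[.512,-.152,.239])-[170,110])*[640/240,480/180])
p,d=snap('wrist');C=wcloud(d);P=(C-t)@R
col=P[:,284]
for v in range(195,300,5): print(v,P[v,275].round(3),P[v,292].round(3),p[v,275])
p,d=snap('scene');C=cloud('scene',d)
for v in range(115,175,4):
  print(v,[ (C[v,u].round(3).tolist()) for u in (268,272,276)],p[v,272])
```

```text
[ 0.51143801 -0.15197936  0.22389581] [-0.1684392  -0.43689683 -0.77871237] [-0.05186735 -0.09139121 -0.00860363] 0.0001494545806837612
proj tip scene crop [274.10801237 134.70425096] knob top [272.04360262 109.65031139]
195 [ 0.02  -0.006  0.032] [0.02  0.006 0.032] [121 121 124]
200 [ 0.016 -0.006  0.032] [0.016 0.006 0.032] [121 122 123]
205 [ 0.014 -0.006  0.026] [0.02  0.005 0.008] [93 91 88]
210 [ 0.016 -0.006  0.01 ] [ 0.02   0.005 -0.002] [45 44 45]
215 [ 0.016 -0.006 -0.001] [ 0.019  0.005 -0.011] [42 41 41]
220 [ 0.016 -0.005 -0.011] [ 0.018  0.005 -0.015] [43 45 42]
225 [ 0.015 -0.005 -0.016] [ 0.015  0.005 -0.016] [54 53 51]
230 [ 0.012 -0.005 -0.017] [ 0.012  0.005 -0.015] [46 45 49]
235 [ 0.008 -0.005 -0.015] [ 0.008  0.005 -0.015] [51 48 48]
240 [ 0.005 -0.005 -0.015] [ 0.005  0.005 -0.015] [64 62 60]
245 [ 0.008 -0.005 -0.029] [ 0.009  0.004 -0.03 ] [130 126 115]
250 [ 0.008 -0.005 -0.036] [ 0.008  0.004 -0.035] [128 125 111]
255 [ 0.009 -0.004 -0.042] [ 0.009  0.004 -0.042] [129 126 112]
260 [ 0.008 -0.004 -0.047] [ 0.009  0.004 -0.048] [131 127 113]
265 [ 0.009 -0.0
[... 1046 characters left out ...]
524, -0.147, 0.268], [0.514, -0.147, 0.264], [0.508, -0.141, 0.264]] [102 100  90]
147 [[0.525, -0.148, 0.258], [0.516, -0.146, 0.255], [0.51, -0.139, 0.256]] [118 114 105]
151 [[0.518, -0.158, 0.239], [0.511, -0.153, 0.238], [0.504, -0.148, 0.238]] [79 76 71]
155 [[0.527, -0.146, 0.239], [0.52, -0.141, 0.239], [0.514, -0.134, 0.24]] [48 46 42]
159 [[0.532, -0.139, 0.235], [0.524, -0.136, 0.233], [0.515, -0.134, 0.229]] [47 48 44]
163 [[0.531, -0.142, 0.221], [0.525, -0.136, 0.222], [0.515, -0.135, 0.218]] [46 45 41]
167 [[0.532, -0.142, 0.21], [0.525, -0.136, 0.211], [0.514, -0.136, 0.206]] [49 45 41]
171 [[0.528, -0.149, 0.193], [0.522, -0.141, 0.195], [0.515, -0.136, 0.195]] [107 105 103]
```

move_arm:
  deltas: [0, 0, -0.06, 0, 0, 0, 0, 0, 0, -0.06, 0, 0, 0, 0.3, 0, 0, -0.06, 0, 0, 0, 0.3]

```text
t: 5.98
tool_pos: [0.5117, -0.1521, 0.2842]
orientation: [2.622, 1.728, 0.001]
force: [0.3, -0.1, 0.2]
opening: 0.0161
gripper_force: 0.0
```

Run:
```python
from h import *
s=robot.read_state();R=Ro.from_rotvec(s['orientation']).as_matrix();t=np.array(s['tool_pos']);print(robot.tips_ahead,t,s['force'],s['opening'])
p,d=snap('scene');C=cloud('scene',d);P=(C-t)@R
m=(abs(P[...,0])<.02)&(abs(P[...,1])<.06)&(C[...,2]>.243);Q=P[m];print(len(Q))
for a,b in [(-.06,-.04),(-.04,-.03),(-.03,-.02),(-.02,-.01),(-.01,0),(0,.01),(.01,.02),(.02,.05)]:
    k=Q[(Q[:,2]>a)&(Q[:,2]<b)];print(a,b,len(k),k.min(0).round(3) if len(k) else '',k.max(0).round(3) if len(k) else '')
cv2.imwrite('pics/s4.png',cv2.resize(p[90:250,190:390],(750,600))[:,:,::-1])
```

```text
0.011 [ 0.51173464 -0.15212134  0.28422962] [ 0.3208918  -0.06994842  0.20022295] 0.01605249828545312
1445
-0.06 -0.04 152 [-0.008 -0.024 -0.06 ] [ 0.013  0.024 -0.041]
-0.04 -0.03 69 [-0.007 -0.021 -0.04 ] [ 0.012  0.022 -0.03 ]
-0.03 -0.02 31 [-0.005 -0.021 -0.03 ] [ 0.01   0.019 -0.023]
-0.02 -0.01 0  
-0.01 0 0  
0 0.01 0  
0.01 0.02 0  
0.02 0.05 0
```

View pics/s4.png

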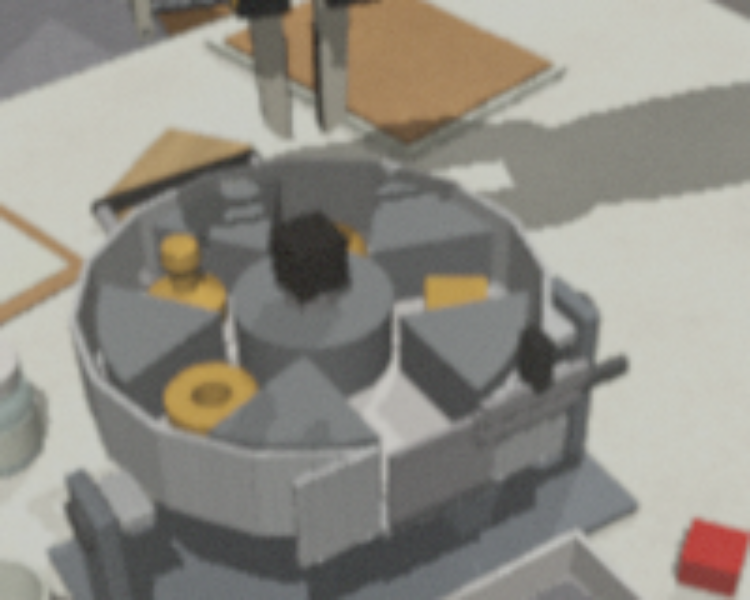

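The picture shows the open fingertips at (275,135) and (330,130), well above the knob at (310,255). By depth the real tips end about 22 mm behind the TCP, not 11 mm ahead as stated, so I add 33 mm of advance from here on. The rotor has not moved. I re-grip lower.

move_arm:
  deltas: [0, 0, 0, 0, 0, 0.18, 0.8, 0, 0, 0, 0, 0, 0.36, 0.8, 0, 0, 0, 0, 0, 0.54, 0.8, 0, 0, 0, 0, 0, 0.72, 0.8, 0, 0, 0, 0, 0, 0.9, 0.8, 0, 0, 0, 0, 0, 1.08, 0.8, 0, 0, 0, 0, 0, 1.257, 0.8, 0, 0, 0.05, 0, 0, 1.257, 0.8, 0, 0, 0.095, 0, 0, 1.257, 0.8, 0, 0, 0.095, 0, 0, 1.257, 0.8, 0, 0, 0.095, 0, 0, 1.257, 0, 0, 0, 0.095, 0, 0, 1.257, 0]
  squeeze: 30

```text
t: 7.52
tool_pos: [0.5128, -0.1526, 0.1915]
orientation: [3.137, -0.142, 0.006]
force: [0.5, 0.5, 0.1]
opening: 0.0589
gripper_force: 0.0
```

move_arm:
  deltas: [0, 0, 0, 0, 0, 0, 0, 0, 0, 0, 0, 0, 0, 0, 0, 0, 0, 0, 0, 0, 0, 0, 0, 0, 0, 0, 0, 0]

```text
t: 8.02
tool_pos: [0.5118, -0.1526, 0.1897]
orientation: [3.137, -0.142, 0.002]
force: [-1.1, -3.2, 4.4]
opening: 0.0358
gripper_force: 30.0
```

Gripped at 35.8 mm, which is the knob's width. Now turn it.

move_arm:
  deltas: [0, 0, 0, 0, 0, -0.05, 0, 0, 0, 0, 0, 0, -0.18, 0, 0, 0, 0, 0, 0, -0.34, 0, 0, 0, 0, 0, 0, -0.5, 0, 0, 0, 0, 0, 0, -0.66, 0, 0, 0, 0, 0, 0, -0.82, 0, 0, 0, 0, 0, 0, -0.98, 0, 0, 0, 0, 0, 0, -1.14, 0, 0, 0, 0, 0, 0, -1.257, 0, 0, 0, 0, 0, 0, -1.257, 0]

```text
t: 9.28
tool_pos: [0.5126, -0.1538, 0.1897]
orientation: [2.618, 1.729, 0.001]
force: [5.1, -10.3, 0.6]
opening: 0.0358
gripper_force: 30.0
```

move_arm:
  deltas: [0, 0, 0, 0, 0, -0.1, 0, 0, 0, 0, 0, 0, -0.26, 0, 0, 0, 0, 0, 0, -0.42, 0, 0, 0, 0, 0, 0, -0.58, 0, 0, 0, 0, 0, 0, -0.74, 0, 0, 0, 0, 0, 0, -0.9, 0, 0, 0, 0, 0, 0, -1.06, 0, 0, 0, 0, 0, 0, -1.2, 0, 0, 0, 0, 0, 0, -1.257, 0, 0, 0, 0, 0, 0, -1.257, 0]

```text
t: 10.52
tool_pos: [0.5138, -0.1533, 0.1898]
orientation: [1.101, 2.936, -0.001]
force: [11.3, -7.1, -2.4]
opening: 0.0357
gripper_force: 30.0
```

Run:
```python
from h import *
plan([.512,-.1525,.33],down(PSI-np.pi/2+2.5133)); p,d=snap('top'); C=cloud('top',d)
for l in ['knobbed_weight','dome_weight','block_weight','ring_weight']:
    print(l,[(np.round(r['uv']).tolist(),round(r['confidence'],2),C[int(r['uv'][1]),int(r['uv'][0])].round(3)) for r in robot.recognise('top',l)[:3]])
```

```text
shift [ 0.0011 -0.0004 -0.1402] turn [0.0018 0.0057 0.0018] q [-0.385 -0.046  1.679 -0.     1.503 -1.239] t 10.53 F [11.3 -7.1 -2.4]
knobbed_weight [([284.0, 223.0], 0.52, array([ 0.516, -0.054,  0.205])), ([308.0, 251.0], 0.41, array([ 0.458, -0.108,  0.171]))]
dome_weight []
block_weight [([241.0, 303.0], 0.82, array([0.339, 0.055, 0.028])), ([264.0, 224.0], 0.74, array([ 0.519, -0.007,  0.166])), ([312.0, 138.0], 0.66, array([ 0.784, -0.127,  0.015]))]
ring_weight [([311.0, 258.0], 0.76, array([ 0.445, -0.114,  0.169])), ([308.0, 248.0], 0.46, array([ 0.467, -0.109,  0.149]))]
```

move_arm:
  deltas: [0, 0, 0, 0, 0, 0, 0.8, 0, 0, 0, 0, 0, 0, 0.8, 0, 0, 0, 0, 0, 0, 0.8, 0, 0, -0.05, 0, 0, 0, 0.8, 0, 0, -0.1, 0, 0, 0, 0.8, 0, 0, -0.13, 0, 0, 0, 0.8, 0, 0, -0.13, 0, 0, -0.18, 0, 0, 0, -0.13, 0, 0, -0.36, 0, 0, 0, -0.13, 0, 0, -0.54, 0, 0, 0, -0.13, 0, 0, -0.628, 0, 0, 0, -0.13, 0, 0, -0.628, 0]

```text
t: 12.15
tool_pos: [0.5113, -0.1519, 0.3188]
orientation: [-0.142, -3.138, -0.0]
force: [-1.0, -0.1, -0.8]
opening: 0.029
gripper_force: 0.0
```

Run:
```python
from h import *
plan(W(-.030,.148,.20),down(PSI+np.pi/2))
p,d=snap('wrist','w5.png');C=wcloud(d);np.save('w5.npy',C);x,y,z=C[...,0],C[...,1],C[...,2]
K=C[(np.hypot(x-.5125,y+.1525)<.035)&(z>.232)&(z<.246)];print(len(K),cv2.minAreaRect(K[:,:2].astype(np.float32)))
L=C[(np.hypot(x-.469,y-.000)<.035)&(z>.232)&(z<.246)];print('latch top',len(L),cv2.minAreaRect(L[:,:2].astype(np.float32)))
w=C[(np.hypot(x-.521,y+.063)<.045)&(z>.203)&(z<.214)];print('wknob',len(w),np.median(w,0))
```

```text
shift [0.0298 0.1486 0.1188] turn [ 0.0002 -0.0004  0.0004] q [-0.385 -0.067  1.467  0.     1.742 -1.865] t 12.15 F [-1.  -0.1 -0.8]
1621 ((0.5128920078277588, -0.15327589213848114), (0.036377180367708206, 0.03648710623383522), 48.201629638671875)
latch top 371 ((0.4701889157295227, 0.00037309713661670685), (0.020611558109521866, 0.011936446651816368), 81.83661651611328)
wknob 420 [ 0.52189929 -0.06427917  0.20701917]
```

View pics/w5.png

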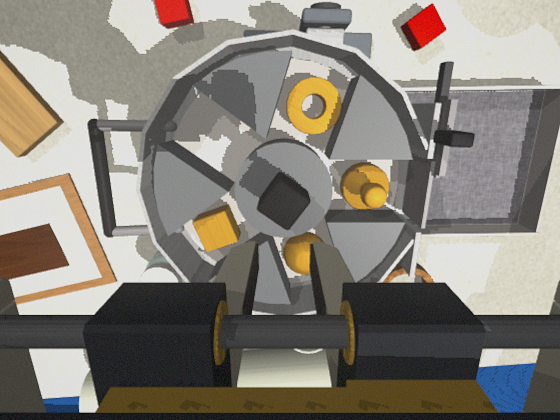

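The wrist view shows the knobbed weight at (367,188), squarely in the channel facing the spout on the right, with the gate shut. The ring, block and dome are in their channels. The latch tab is at (455,138). The weight's bearing agrees with the knob's yaw, so the frame angle is -5.8°. Next is the latch.

```bash
sed -i 's/^KN=.*/KN=np.array([.5129,-.1533]);PSI=np.radians(-5.8)/' h.py
python3 - <<'E'
from h import *
for a in [(-.034,.149,.19),(-.07,.149,.19)]: plan(W(*a),down(PSI+np.pi/2))
E
```

```text
shift [0.0309 0.148  0.1288] turn [ 0.0002 -0.0003  0.0095] q [-0.385 -0.067  1.467  0.     1.742 -1.864] t 12.2 F [-0.1  0.4  0.7]
shift [0.0669 0.1483 0.1289] turn [ 0.0002 -0.0003  0.0095] q [-0.385 -0.067  1.467  0.     1.742 -1.864] t 12.2 F [-0.1  0.4  0.7]
```

move_arm:
  deltas: [0.01, 0.05, 0, 0, 0, 0, 0, 0.02, 0.1, 0, 0, 0, 0.01, 0, 0.03, 0.148, 0, 0, 0, 0.01, 0, 0.03, 0.148, 0.05, 0, 0, 0.01, 0, 0.03, 0.148, 0.1, 0, 0, 0.01, 0, 0.03, 0.148, 0.129, 0, 0, 0.01, 0, 0.03, 0.148, 0.129, 0, 0, 0.01, 0, 0.04, 0.148, 0.129, 0, 0, 0.01, 0, 0.05, 0.148, 0.129, 0, 0, 0.01, 0, 0.058, 0.148, 0.129, 0, 0, 0.01, 0, 0.066, 0.148, 0.129, 0, 0, 0.01, 0, 0.066, 0.148, 0.129, 0, 0, 0.01, 0]

```text
t: 13.7
tool_pos: [0.4584, 0.0013, 0.1903]
orientation: [0.157, 3.137, -0.0]
force: [-0.7, 0.4, -0.0]
opening: 0.0008
gripper_force: 0.0
```

Run:
```python
from h import *
p,d=snap('scene');C=cloud('scene',d)
cv2.imwrite('pics/s6.png',cv2.resize(p[110:290,200:440],(720,540))[:,:,::-1])
plan([.5,0,.3],down(PSI+np.pi/2))
```

```text
shift [-0.0414  0.0029 -0.11  ] turn [-0.0003 -0.0003  0.0013] q [-0.109 -0.26   1.87  -0.     1.531 -1.58 ] t 13.75 F [-0.2 -0.1  0.8]
```

View pics/s6.png

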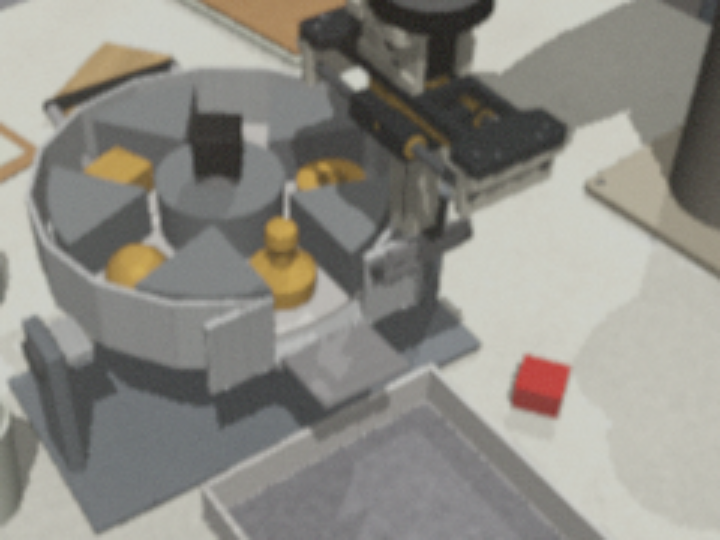

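The picture shows the gate lying open at (350,360), the knobbed weight still in its channel at (282,265) and the latch slid aside. Now the handle.

move_arm:
  deltas: [-0.01, 0, -0.02, 0, 0, 0, 0, -0.01, 0, -0.08, 0, 0, 0, 0.2, -0.01, 0, -0.12, 0, 0, 0, 0.38]

```text
t: 14.12
tool_pos: [0.469, 0.0002, 0.312]
orientation: [0.157, 3.137, -0.0]
force: [0.1, -0.0, -0.6]
opening: 0.0159
gripper_force: 0.0
```

Run:
```python
from h import *
plan(W(0,-.2,.31),down(PSI+np.pi/2));print(W(0,-.2,.31))
```

```text
shift [-0.0587 -0.3483  0.002 ] turn [-0.0002  0.0003  0.0013] q [-0.109 -0.245  1.638 -0.     1.748 -1.58 ] t 14.12 F [ 0.1 -0.  -0.6]
[ 0.49268874 -0.35227614  0.31      ]
```

move_arm:
  deltas: [-0.059, -0.348, 0, 0, 0, 0, 0.38, -0.059, -0.348, 0, 0, 0, 0, 0.38, -0.059, -0.348, 0, 0, 0, 0, 0.38, -0.059, -0.348, 0, 0, 0, 0, 0.38, -0.059, -0.348, 0, 0, 0, 0, 0.38, -0.059, -0.348, 0, 0, 0, 0, 0.38, -0.059, -0.348, 0, 0, 0, 0, 0.38, -0.059, -0.348, 0, 0, 0, 0, 0.38]

```text
t: 15.12
tool_pos: [0.4928, -0.3513, 0.3092]
orientation: [-0.157, -3.136, -0.002]
force: [-0.4, 0.3, -0.5]
opening: 0.0356
gripper_force: 0.0
```

Run:
```python
from h import *
plan(W(0,-.2,.127),down(PSI+np.pi/2))
p,d=snap('wrist');C=wcloud(d)-np.array([*KN,0]);c,s=np.cos(PSI),np.sin(PSI)
X=C[...,0]*c+C[...,1]*s;Y=-C[...,0]*s+C[...,1]*c;Z=C[...,2]
for a in (-.04,-.02,.0,.02,.04):
    m=(abs(X-a)<.008)&(Y<-.18)&(Y>-.23)&(Z>.14)&(Z<.18)&(p.sum(-1)<200);print(a,m.sum(),Y[m].min() if m.any() else 0,Y[m].max() if m.any() else 0,Z[m].max() if m.any() else 0)
```

```text
shift [-0.0002 -0.0012  0.1822] turn [ 0.0012 -0.0012  0.0012] q [-0.704  0.129  1.284  0.     1.731 -2.175] t 15.12 F [-0.4  0.3 -0.5]
-0.04 202 -0.20494853625754816 -0.19237083419731854 0.16944411197978823
-0.02 171 -0.204997132582865 -0.19231145111938486 0.1700603505180894
0.0 163 -0.2050391595788468 -0.19317094695438103 0.16953617312428923
0.02 143 -0.2050873792548833 -0.19303268696340434 0.16933884278770353
0.04 138 -0.2051427756237931 -0.19401304580320067 0.16947441542263542
```

move_arm:
  deltas: [0, 0, 0.05, 0, 0, 0, 0.38, 0, 0, 0.1, 0, 0, 0, 0.38, 0, 0, 0.15, 0, 0, 0, 0.38, 0, 0, 0.181, 0, 0, 0, 0.38, 0, 0, 0.181, 0, 0, 0, 0.38, 0, 0, 0.181, 0, 0, 0, 0, 0, 0, 0.181, 0, 0, 0, 0, 0, 0, 0.181, 0, 0, 0, 0, 0, 0, 0.181, 0, 0, 0, 0]
  squeeze: 25

```text
t: 16.3
tool_pos: [0.4942, -0.3518, 0.1312]
orientation: [0.156, 3.135, -0.001]
force: [0.0, 3.5, 5.6]
opening: 0.0132
gripper_force: 25.0
```

move_arm:
  deltas: [0, 0.002, -0.012, 0, 0, 0, 0, 0, 0.005, -0.024, 0, 0, 0, 0, 0, 0.008, -0.036, 0, 0, 0, 0, 0, 0.012, -0.047, 0, 0, 0, 0, 0, 0.016, -0.058, 0, 0, 0, 0, 0, 0.021, -0.069, 0, 0, 0, 0, 0, 0.026, -0.08, 0, 0, 0, 0, 0, 0.032, -0.091, 0, 0, 0, 0, 0, 0.032, -0.091, 0, 0, 0, 0, 0, 0.032, -0.091, 0, 0, 0, 0, 0, 0.032, -0.091, 0, 0, 0, 0, 0, 0.032, -0.091, 0, 0, 0, 0]

```text
t: 17.8
tool_pos: [0.4975, -0.3214, 0.221]
orientation: [0.157, 3.134, -0.004]
force: [6.5, -5.4, -1.6]
opening: 0.0129
gripper_force: 25.0
```

Run:
```python
from h import *
p,d=snap('scene');C=cloud('scene',d)
cv2.imwrite('pics/s7.png',cv2.resize(p[110:380,200:440],(533,600))[:,:,::-1])
for r in robot.recognise('scene','knobbed_weight')[:3]: print(r['uv'],r['confidence'],C[int(r['uv'][1]),int(r['uv'][0])])
print(robot.read_state()['t'])
```

```text
[298.9, 208.6] 0.88 [ 0.53425434 -0.03172169  0.16847392]
[228.2, 315.1] 0.49 [ 0.7503047  -0.00371328 -0.00254911]
[241.5, 159.6] 0.21 [ 0.56289492 -0.20525334  0.21027024]
17.9
```

View pics/s7.png

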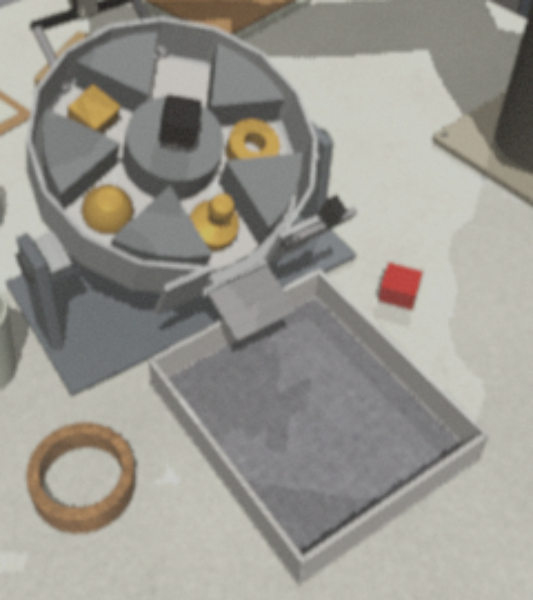

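The carousel is tipped about 0.4 rad with the gate open. The weight is still in its channel at (213,222), so I tip further.

move_arm:
  deltas: [0, 0.006, -0.01, 0, 0, 0, 0, 0, 0.013, -0.02, 0, 0, 0, 0, 0, 0.021, -0.029, 0, 0, 0, 0, 0, 0.026, -0.035, 0, 0, 0, 0, 0, 0.026, -0.035, 0, 0, 0, 0, 0, 0.026, -0.035, 0, 0, 0, 0, 0, 0.026, -0.035, 0, 0, 0, 0, 0, 0.026, -0.035, 0, 0, 0, 0]

```text
t: 18.9
tool_pos: [0.5004, -0.2966, 0.2573]
orientation: [0.158, 3.132, -0.008]
force: [6.5, -6.6, 3.4]
opening: 0.0133
gripper_force: 25.0
```

```bash
cat > f.py <<'E'
from h import *
p,d=snap('scene');C=cloud('scene',d);q,e=snap('top');D=cloud('top',e)
for c,G in (('scene',C),('top',D)):
  for r in robot.recognise(c,'knobbed_weight')[:3]: print(c,r['uv'],r['confidence'],G[int(r['uv'][1]),int(r['uv'][0])].round(3))
s=robot.read_state();print(s['t'],s['tool_pos'],s['force'],s['opening'])
E
python3 f.py
```

```text
scene [336.0, 287.3] 0.72 [0.546 0.112 0.051]
scene [278.8, 177.7] 0.49 [ 0.538 -0.096  0.214]
top [221.9, 222.8] 0.9 [0.54  0.108 0.052]
top [246.5, 255.8] 0.5 [0.45  0.032 0.152]
19.1 [ 0.50041003 -0.29655689  0.25729777] [ 6.5139409  -7.98687214  3.28682065] 0.013225629351451199
```

The weight is in the tray at (0.54, 0.11). Now lower back along the arc.

move_arm:
  deltas: [0, -0.013, 0.016, 0, 0, 0, 0, 0, -0.026, 0.035, 0, 0, 0, 0, 0, -0.037, 0.057, 0, 0, 0, 0, 0, -0.046, 0.079, 0, 0, 0, 0, 0, -0.053, 0.102, 0, 0, 0, 0, 0, -0.056, 0.115, 0, 0, 0, 0, 0, -0.058, 0.125, 0, 0, 0, 0, 0, -0.058, 0.125, 0, 0, 0, 0, 0, -0.058, 0.125, 0, 0, 0, 0]

```text
t: 20.23
tool_pos: [0.4939, -0.3517, 0.1301]
orientation: [0.156, 3.136, 0.001]
force: [6.0, 1.1, 1.2]
opening: 0.0133
gripper_force: 25.0
```

move_arm:
  deltas: [0, 0, 0, 0, 0, 0, 0.38, 0, 0, 0, 0, 0, 0, 0.38, 0, 0, 0, 0, 0, 0, 0.38, 0, 0, -0.02, 0, 0, 0, 0.38, 0, 0, -0.06, 0, 0, 0, 0.38, 0, 0, -0.12, 0, 0, 0, 0.38, 0, 0, -0.15, 0, 0, 0, 0.38, 0, 0, -0.15, 0, 0, 0, 0.38]

```text
t: 21.22
tool_pos: [0.4944, -0.3531, 0.2855]
orientation: [0.156, 3.131, -0.008]
force: [-0.1, 0.1, -0.5]
opening: 0.0352
gripper_force: 0.0
```

```bash
python3 f.py
python3 - <<'E'
from h import *
p,d=snap('wrist');C=wcloud(d)-np.array([*KN,0]);c,s=np.cos(PSI),np.sin(PSI)
X=C[...,0]*c+C[...,1]*s;Y=-C[...,0]*s+C[...,1]*c;Z=C[...,2]
m=(abs(X)<.05)&(Y<-.18)&(Y>-.23)&(Z>.14)&(Z<.22)&(p.sum(-1)<200);print('bar z top',m.sum(),Z[m].max(),Y[m].mean())
q,e=snap('top');cv2.imwrite('pics/t8.png',cv2.resize(q[110:350,180:430],None,fx=2.4,fy=2.4)[:,:,::-1])
E
```

```text
scene [336.1, 290.9] 0.93 [0.549 0.116 0.048]
top [226.0, 222.6] 0.64 [0.541 0.096 0.049]
21.425 [ 0.49230476 -0.35129182  0.27817896] [-0.51192522 -0.16823362  0.17432685] 0.03528393234618676
bar z top 1201 0.16908219486019263 -0.19955358841258422
```

View pics/t8.png

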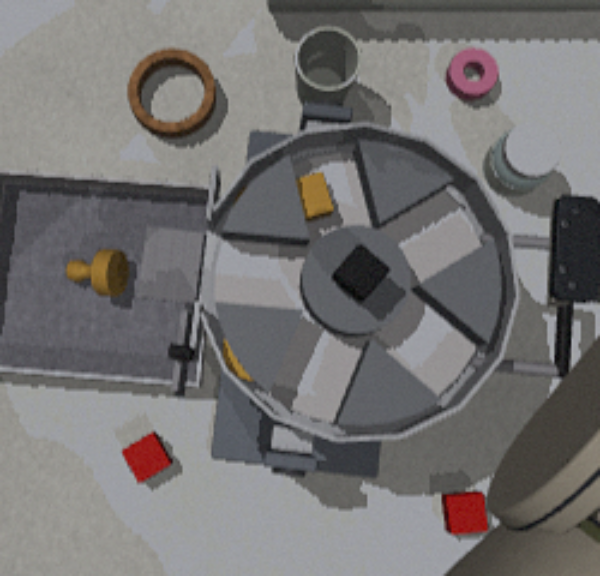

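The final top view shows the knobbed weight in the tray at crop (100,272), the carousel level and the bystanders in place. Only slivers of brass show in the carousel, at (315,195) and (235,360). I locate the other weights numerically.

```bash
cat > g.py <<'E'
from h import *
c_,s_=np.cos(PSI),np.sin(PSI)
for cam in ['top','scene','wrist']:
    p,d=snap(cam);C=wcloud(d) if cam=='wrist' else cloud(cam,d)
    h=cv2.cvtColor(p,cv2.COLOR_RGB2HSV);m=((h[...,0]>12)&(h[...,0]<28)&(h[...,1]>140)&(h[...,2]>50)).astype(np.uint8)
    n,l,st,ce=cv2.connectedComponentsWithStats(m)
    for i in range(1,n):
        if st[i,4]<12: continue
        q=C[(l==i)&(d>0)];
        if not len(q): continue
        v=q-[*KN,0];X=v[:,0]*c_+v[:,1]*s_;Y=-v[:,0]*s_+v[:,1]*c_
        if np.hypot(np.median(X),np.median(Y))<.4: print(cam,ce[i].round(),st[i,4],'stand x %.3f..%.3f y %.3f..%.3f z %.3f..%.3f'%(X.min(),X.max(),Y.min(),Y.max(),v[:,2].min(),v[:,2].max()),'r %.3f ang %.0f'%(np.hypot(X.mean(),Y.mean()),np.degrees(np.arctan2(-X.mean(),Y.mean()))))
    for w in ['dome_weight','block_weight','ring_weight']: print(cam,w,[(np.round(r['uv']).tolist(),round(r['confidence'],2),C[int(r['uv'][1]),int(r['uv'][0])].round(3).tolist()) for r in robot.recognise(cam,w)[:3]])
E
python3 g.py
```

```text
top [311. 191.] 194 stand x 0.055..0.099 y 0.029..0.063 z 0.169..0.177 r 0.090 ang -59
top [222. 223.] 293 stand x -0.023..0.025 y 0.238..0.304 z 0.015..0.062 r 0.262 ang -0
top [277. 261.] 61 stand x -0.102..-0.069 y 0.089..0.117 z 0.168..0.173 r 0.138 ang 40
top dome_weight []
top block_weight [([242.0, 304.0], 0.77, [0.334, 0.054, 0.03]), ([374.0, 322.0], 0.64, [0.295, -0.28, 0.027]), ([308.0, 193.0], 0.59, [0.59, -0.109, 0.172])]
top ring_weight [([253.0, 256.0], 0.75, [0.445, 0.009, 0.237]), ([223.0, 222.0], 0.67, [0.54, 0.102, 0.057]), ([280.0, 262.0], 0.39, [0.434, -0.043, 0.172])]
scene [212.  42.] 22 stand x 0.021..0.023 y -0.235..-0.177 z 0.412..0.420 r 0.211 ang -174
scene [220.  58.] 13 stand x 0.026..0.033 y -0.155..-0.148 z 0.394..0.409 r 0.155 ang -169
scene [250. 197.] 30 stand x 0.066..0.098 y 0.034..0.046 z 0.171..0.175 r 0.091 ang -64
scene [334. 285.] 118 stand x -0.015..0.025 y 0.252..0.272 z 0.039..0.058 r 0.262 ang -2
scene [341. 300.] 86 stand x -0.005..0.014 y 0.271..0.302 z 0.020..0.035 r 0.288 ang -1
scene dome_weight []
scene block_weight [([380.0, 239.0], 0.57, [0.356, 0.062, 0.026])]
scene ring_weight [([157.0, 234.0], 0.58, [0.779, -0.296, 0.024])]
wrist [518. 266.] 1525 stand x 0.053..0.100 y 0.024..0.066 z 0.150..0.177 r 0.086 ang -61
wrist [208. 304.] 18 stand x -0.035..-0.033 y -0.219..-0.218 z 0.399..0.402 r 0.221 ang 171
wrist [362. 336.] 468 stand x -0.035..-0.020 y -0.182..-0.180 z 0.397..0.411 r 0.184 ang 171
wrist [205. 338.] 393 stand x -0.035..-0.020 y -0.220..-0.218 z 0.395..0.410 r 0.221 ang 173
wrist [322. 398.] 10401 stand x -0.024..-0.000 y -0.237..-0.153 z 0.394..0.422 r 0.193 ang 174
wrist dome_weight []
wrist block_weight [([518.0, 268.0], 0.96, [0.593, -0.122, 0.174]), ([325.0, 6.0], 0.8, [0.301, -0.283, 0.028]), ([458.0, 170.0], 0.25, [0.482, -0.192, 0.18])]
wrist ring_weight []
```

Run:
```python
from h import *
c_,s_=np.cos(PSI),np.sin(PSI)
p,d=snap('top');C=cloud('top',d);v=C-[*KN,0];X=v[...,0]*c_+v[...,1]*s_;Y=-v[...,0]*s_+v[...,1]*c_;Z=v[...,2]
h=cv2.cvtColor(p,cv2.COLOR_RGB2HSV);B=(h[...,0]>10)&(h[...,0]<30)&(h[...,1]>110)&(d>0)
print('rows: stand x from +.15 down; cols: y +.33 (left) to -.16; height cm, * brass')
for a in np.arange(.15,-.16,-.01):
    o=''
    for b in np.arange(.33,-.17,-.01):
        m=(abs(X-a)<.006)&(abs(Y-b)<.006)&(d>0)
        o+='   ' if not m.any() else '%2d%s'%(round(np.median(Z[m])*100),'*' if B[m].mean()>.3 else ' ')
    print(o)
n,l,st,ce=cv2.connectedComponentsWithStats(B.astype(np.uint8))
for i in range(1,n):
    if st[i,4]>15: print(ce[i].round(),st[i,4],np.median(C[l==i],0).round(3))
K=C[(np.hypot(X,Y)<.035)&(Z>.232)&(Z<.246)];print('knob',cv2.minAreaRect(K[:,:2].astype(np.float32)))
```

```text
rows: stand x from +.15 down; cols: y +.33 (left) to -.16; height cm, * brass
 0  0  0  0  0  0  0  0  0  0  0  0  0  0  0  0  0  0  0  0  0  0  1             13 13          20 19 19                                         3  6 
 0  0  0  0  0  0  0  0  0  0  0  0  0  0  0  0  0  0  0  0  0  0                   19 18 17 17 17 18 19 18 18 19 19                                2 
 0  0  0  0  0  0  0  0  0  0  0  0  0  0  0  0  0  0  0  0  0             19 18 17 16 16 14 14 17 19 19 19 19 18 18 19 19                          0 
 0  0  0  0  0  0  0  0  0  0  0  0  0  0  0  0  0  0  0  0  0          19 18 16 14 14 14 14 14 16 19 19 19 19 19 19 18 18 19                         
 0  0  0  0  0  0  4  4  4  4  4  4  4  4  4  4  4  4  0  0          18 18 18 14 14 14 14 14 14 15 19 19 19 19 19 19 19 19 18 17 19                   
 3  2  2  3  3  2  2  3  2  2  2  2  2  1  1  2  2  1  0          17 17 19 19 19 15 17*17*14 14 14 18 19 19 19 19 19 19 19 15 14 17 19                
 0  0  0  1  0  0  1  0  0  0  0  1  1  1  1  1  0  0 20 20    19 17 19 19 19 19 17*17*17*15 14 14 16 19 19 19 19 19
[... 3674 characters left out ...]
[ 0.882 -0.071  0.066]
[251. 148.] 450 [0.75  0.036 0.028]
[457. 173.] 427 [ 0.696 -0.495  0.002]
[470. 186.] 76 [ 0.649 -0.556  0.004]
[311. 192.] 205 [ 0.593 -0.115  0.172]
[222. 223.] 326 [0.541 0.102 0.04 ]
[435. 234.] 24 [ 0.469 -0.3    0.405]
[ 66. 251.] 22 [0.467 0.52  0.017]
[277. 261.] 73 [ 0.436 -0.039  0.171]
[ 82. 264.] 46 [0.433 0.475 0.018]
[483. 274.] 164 [ 0.413 -0.568  0.016]
[477. 292.] 40 [ 0.368 -0.548  0.016]
[499. 294.] 21 [ 0.363 -0.6    0.016]
[473. 303.] 48 [ 0.338 -0.534  0.015]
[499. 301.] 19 [ 0.343 -0.6    0.015]
[551. 412.] 273 [ 0.081 -0.702  0.018]
knob ((0.5117353200912476, -0.15094473958015442), (0.03570883348584175, 0.036309100687503815), 49.40143966674805)
```

Run:
```python
from h import *
plan(W(.19,.11,.34),down(PSI+np.pi/2))
```

```text
shift [-0.1902  0.3092 -0.06  ] turn [-0.      0.0001  0.0015] q [-0.704  0.127  1.339  0.     1.676 -2.175] t 22.18 F [-0.2 -0.2  0.1]
```

move_arm:
  deltas: [0, 0, -0.06, 0, 0, 0, 0, -0.19, 0.309, -0.06, 0, 0, 0, 0, -0.19, 0.309, -0.06, 0, 0, 0, 0, -0.19, 0.309, -0.06, 0, 0, 0, 0, -0.19, 0.309, -0.06, 0, 0, 0, 0, -0.19, 0.309, -0.06, 0, 0, 0, 0, -0.19, 0.309, -0.06, 0, 0, 0, 0, -0.19, 0.309, -0.06, 0, 0, 0, 0, -0.19, 0.309, -0.06, 0, 0, 0, 0, -0.19, 0.309, -0.06, 0, 0, 0, 0]

```text
t: 23.42
tool_pos: [0.7124, -0.0646, 0.3406]
orientation: [0.159, 3.137, -0.001]
force: [0.3, -0.2, -1.1]
opening: 0.0005
gripper_force: 0.0
```

Run:
```python
from h import *
from scipy.optimize import least_squares
c_,s_=np.cos(PSI),np.sin(PSI)
p,d=snap('wrist');C=wcloud(d);v=C-[*KN,0];X=v[...,0]*c_+v[...,1]*s_;Y=-v[...,0]*s_+v[...,1]*c_;Z=v[...,2]
h=cv2.cvtColor(p,cv2.COLOR_RGB2HSV);B=(h[...,0]>10)&(h[...,0]<30)&(h[...,1]>110)&(d>0)&(np.hypot(X,Y)<.3)&(Z<.25)
n,l,st,ce=cv2.connectedComponentsWithStats(B.astype(np.uint8))
for i in range(1,n):
    if st[i,4]>15:
        m=l==i;print(ce[i].round(),st[i,4],'x %.3f..%.3f y %.3f..%.3f z %.3f..%.3f'%(X[m].min(),X[m].max(),Y[m].min(),Y[m].max(),Z[m].min(),Z[m].max()),'r %.3f..%.3f'%(np.hypot(X,Y)[m].min(),np.hypot(X,Y)[m].max()),p[m].mean(0).round())
for w in ['dome_weight','ring_weight','block_weight']: print(w,[(np.round(r['uv']).tolist(),round(r['confidence'],2)) for r in robot.recognise('wrist',w)[:3]])
r=np.hypot(X,Y);a=np.degrees(np.arctan2(-X,Y))
for A in range(-60,64,8):
    m0=abs(a-A)<2.5; print(A,[(round(float(np.median(Z[m0&(abs(r-q)<.002)])),3) if (m0&(abs(r-q)<.002)).any() else None) for q in (.12,.126,.13,.134,.138,.142,.146,.15)])
```

```text
[394.  27.] 1402 x -0.030..0.028 y 0.236..0.300 z 0.004..0.061 r 0.236..0.300 [116.  87.  31.]
[223.  76.] 1084 x 0.056..0.100 y 0.026..0.065 z 0.165..0.193 r 0.070..0.113 [119.  91.  41.]
[289.  72.] 171 x 0.058..0.087 y 0.102..0.120 z 0.155..0.170 r 0.132..0.140 [71. 57. 36.]
[336. 164.] 529 x 0.169..0.244 y 0.162..0.240 z 0.021..0.033 r 0.254..0.300 [139. 101.  68.]
dome_weight [([285.0, 76.0], 0.76)]
ring_weight [([142.0, 211.0], 0.76), ([420.0, 60.0], 0.3), ([392.0, 28.0], 0.22)]
block_weight [([224.0, 75.0], 0.61)]
-60 [0.147, 0.147, 0.147, 0.14, 0.14, 0.196, 0.179, 0.013]
-52 [0.192, 0.192, 0.191, 0.14, 0.14, 0.197, 0.147, 0.013]
-44 [0.191, 0.192, 0.191, 0.14, 0.14, 0.142, 0.196, 0.013]
-36 [0.192, 0.192, 0.191, 0.167, 0.159, 0.197, 0.174, 0.001]
-28 [0.192, 0.192, 0.191, 0.162, 0.141, 0.197, 0.07, 0.001]
-20 [0.192, 0.192, 0.191, 0.14, 0.14, 0.14, 0.197, 0.198]
-12 [0.147, 0.147, 0.191, 0.14, 0.14, 0.14, 0.139, 0.142]
-4 [0.147, 0.147, 0.147, 0.14, 0.14, 0.139, 0.14, 0.143]
4 [None, None, None, None, None, None, None, None]
12 [None, None, None, None, None, None, None, None]
20 [None, None, None, None, None, None, None, None]
28 [None, None, None, None, None, None, None, None]
36 [None, None, None, None, None, None, None, None]
44 [None, None, None, None, None, None, None, None]
52 [None, None, None, None, None, None, None, None]
60 [None, None, None, None, None, None, None, None]
```

The dome and ring are still inside the carousel. They are embedded in the wedges next to their channels, with centres about 113 mm from the axis and on the floor. The weight is at rest in the tray, the cradle is level and the arm is clear.

```bash
python3 -c "
from plant import robot
print(robot.close_job(), robot.read_state()['t'])"
```

```text
the job is handed in; nothing more can be done
the job is handed in; nothing more can be done
```

The job is handed in (verdict not shown): the knobbed weight is at rest in the tray, the carousel is level and the arm is clear, but the other three weights, though still inside the carousel, did not all keep their channels: during tipping the block ended one channel over, and the dome and ring slid into the grey wedges, about 113 mm from the axis (limit 125 mm).

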